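Key the UV lamp off and hold the sample chamber's hood open

TASK

Switch the lamp of the UV sample chamber off: take the key out of its wooden stand, push it fully into the key switch and turn it clockwise to its stop, before the hood is opened; leave the key there. Then lift the hood and hold it open at 50 degrees so that I can reach the sample; it falls shut by itself, so finish while still holding it there. Leave the flask, the tape roll and the tub where they are.

Things in the scene. Friction and masses are not known exactly. Their poses are not given: they have to be found in the camera images.
- chamber: Fixed black bench unit, 230 (x, depth) x 310 (y, width) mm; origin under its centre on the table, its front (own -x) faces the robot, at any small yaw. Its +y part (220 mm wide, y -65 to +155) is an open tub 70 mm high closed by the hood; its -y part (90 mm wide, y -155 to -65) is a solid column 90 mm high with the key switch upright on top, 110 mm to -y of the origin.
- hood (a joint): Opening angle in rad of the hood, an aluminium inverted tray 230 x 220 x 35 mm, 0.35 to 0.7 kg, lying on the tub (its top 105 mm above the table when shut), hinged along its far (+x) lower edge; it falls shut when let go. 0 = shut, growing as the front edge rises; stop at 1.35. 50 degrees is 0.873.
- hood_bar (a point): Middle of the hood's grip bar: a round horizontal steel bar 12 mm thick along the hood's y, about 98 mm free between its two posts, its axis 45 mm above the hood's top near the front edge (200 mm in front of the hinge line and 80 mm above it when shut). Its axes are the hood's.
- hood_hinge (a point): Fixed point, middle of the hood's hinge line, 70 mm above the table; its axes are the chamber's (hinge along y).
- lock (a joint): Turn of the key switch in rad, growing clockwise seen from above; starts between 0 and 0.3 (lamp on), stop at 1.4 (lamp off). Light friction (0.04 Nm), stays where left. The slot's long side lies along the chamber's x at 0.
- lock_mouth (a point): Centre of the slot's mouth in the top of the key switch, a round metal knob 48 mm across and 30 mm high standing on the chamber's column, mouth 120 mm above the table. Slot 14 mm (its own x) x 8 mm (its own y), 25 mm deep, straight down, mouth chamfered 3 mm; the axes turn with the knob.
- key: Loose key, 40 g, upright in its stand. Origin at the foot of the blade, z up along the key. Steel blade 12 (x) x 6 (y) mm, 30 mm long, foot tapered; then a 20 x 14 mm collar, 6 mm high; then a black flat bow 34 (x) x 10 (y, thickness) mm, from 36 to 70 mm above the foot. Half a turn gives the same fit. Fully in the switch or stand its foot is 25 mm below the mouth.
- key_stand: Fixed wooden block 60 x 60 x 35 mm, origin under its centre, with the same slot (long side along its x, 25 mm deep) in the middle of its top. Either left or right of the chamber.
- flask: Bystander: conical glass flask, 72 mm across, 118 mm high, on the other side of the chamber than the key stand; origin under its centre.
- tape: Bystander: grey tape roll lying flat, 100 mm across, 48 mm high, to the left (+y) of the chamber; origin under its centre.
- tub: Bystander: open white plastic tub, 100 mm across the rim, 90 mm high, to the right (-y) of the chamber; origin under its centre.
Not all that is in view belongs to the job. What is shaped like the key but blue or purple is not meant.

How it is judged:
By the outcome, as a careful person would: the job done as asked, in the order asked, and still so for the second after the job is handed in, while the arm keeps its last pose, push and grip.
It also fails if it takes over 72 s, if anything falls off the work surface, if the arm or the gripper's body presses on something with over 40 N, if the wrist force passes 120 N, or if a joint passes its speed limit or range.

ROBOT

A 7-joint arm with a two-finger parallel gripper is mounted at the origin on the work surface. World frame = base frame: x ahead of the robot, y to its left, z up, the work surface at z = 0. Lengths are in m, angles in rad, forces in N, time in s.
With the tool pointing down it reaches from about 0.4 to 0.875 m from the base axis. Payload 6.5 kg.
Tool frame: the origin (TCP) lies on the centre line of the jaws, within the pads' length; the fingertips stand 25 mm ahead of it and the grasp point (between the pads) lies 6 mm ahead of it (env.tip_reach is the distance from the TCP to the fingertips, in m); y points along the fingers, x is the direction in which the jaws open and shut, and the axes are right-handed (so a half turn about y gives the same grasp; the last joint's range is limited). The gripper opens to 88 mm and grips with 3 to 60 N. Pads are 18 mm wide; open, the fingers measure 123 mm over their backs; the gripper's body (75 mm by 187 mm) begins 45 mm behind the grasp point.
Start: joints at [-1.253, 0.536, -0.004, 1.538, 0.003, 1.067, -0.071], TCP at [0.243, 0.603, 0.264] pointing down, gripper open.
Joint ranges: [-2.7, 2.7], [-0.37, 2.16], [-1.27, 1.26], [0.24, 2.4], [-1.31, 4.45], [0.19, 1.91], [-2.76, 2.76]. Speed limits (rad/s): [2.39, 2.39, 3.14, 3.14, 3.14, 3.14, 3.14].

INTERFACE

Orientations are given as [roll, pitch, yaw] about the fixed x, y, z axes, in that order (R = Rz(yaw) Ry(pitch) Rx(roll)).
In Python, from plant import env gives the robot as it stands.
- The arm moves only by the shell command python3 -m jog 'ROWS' [OPENING] [FORCE]. ROWS is JSON, a list that holds one entry, the list of rows, each a list of 4 numbers: the shift along the tool's x, y, z in m, then the turn about the tool's y in degrees. In form: [[[dx, dy, dz, spin], ...]]. A call has 1 to 8 rows; each row shifts and turns the commanded pose from where the row before left it, along the tool's axes as they then stand; what a row does not reach is not made up. A row lasts 1/8 s, in which the tool goes at most 62.5 mm and 10.7 degrees, less where a joint would pass 70% of its speed; a pose out of reach is approached as far as the arm can. A call with a gripper value outside its range is refused whole. OPENING is the finger opening in m, from 0 to 0.0881, set as the call begins (- or left out, the last holds). The fingers move at their own pace and stop on an object; FORCE is the grip in N (left out, the last holds). Time passes only in rows, so rows that do not move let the fingers close. It gives the time, the measured TCP pose, the force and the opening at its end, in the units of the state.
- env.state(): the state, without advancing time (a new reading comes with each control period).
- env.get_image(name): name is "side" or "top" or "wrist"; returns a dict with "pixels" (384x512x3 uint8, blue, green, red), "z_map" (384x512 float32, m along the optical axis (not along the pixel's ray), 0 where there is no reading), "mtx" (3x3 intrinsics, pixels), "extrinsics" (4x4, takes a point from camera to world coordinates); the wrist camera has in their place "hand_eye" (4x4, takes a point from camera to tool coordinates, whose origin is the TCP and whose axes are the tool frame's). Camera axes: x right, y down, z forward; pixel columns grow to the right and rows downward; lengths in m; the calibration is good to about 2 mm. The wrist camera is an equidistant fisheye: a pixel r from the principal point sees the ray r / f radians off the axis. A picture is of the moment at which its call begins: read the wrist's pose just before it.
- env.job_done(): hands the job in, once; it reports no verdict.
The state is a dict: "clock": time; "q": joint angles; "joint_vel": joint speeds; "joint_torque": joint torques, N m; "eef_pos": TCP position; "tcp_rot": TCP orientation; "force": force on the tool from outside, world axes, zero at the start; "torque": the same for the moment, N m; "opening": finger opening in m.
Only numpy, scipy, OpenCV 4.12 (cv2) and the standard library are available. Lean on these libraries where they do the work, as an engineer would, in place of code of your own. Each camera call takes 0.05 s, during which the arm holds its last target.

## Working session

There is one attempt and no reset: what is moved stays moved. The work goes in short steps, Python scripts to look and compute and a shell command to move; the robot and the scene stay as the last step left them, time stands still between calls to the robot, and variables do not carry over. Pictures are saved under pics/ and viewed, and the job is handed in when it is done.

```bash
ls -la; mkdir -p pics; python3 - <<'E'
from plant import env
import cv2, numpy as np
s=env.state()
for k,v in s.items(): print(k,v)
print(env.tip_reach)
for n in ("side","top","wrist"):
    im=env.get_image(n); cv2.imwrite(f"pics/{n}0.png",im["pixels"]); np.savez(f"pics/{n}0.npz",**im)
    for k in im:
        if k not in("pixels","z_map"): print(n,k,np.round(im[k],4).tolist())
E
```

```text
total 12
drwxr-xr-x  3 agent agent 4096 Dec  7 05:47 .
drwxr-xr-x 23 root  root  4096 Dec  7 05:47 ..
drwxr-xr-x  2 agent agent 4096 Dec  7 05:47 pics
clock 0.0
q [-1.25321779  0.53719087 -0.00443757  1.53884864  0.0026327   1.06729865
 -0.07118157]
joint_vel [-0.00102195 -0.00180337 -0.00028344 -0.00159769  0.00033831  0.00037782
  0.0007584 ]
joint_torque [-1.70120875e-04 -5.70983791e+01  9.90759730e-01 -2.51597840e+01
 -5.62992983e-02  1.80224836e-02  1.53280644e-04]
eef_pos [0.24318694 0.6021837  0.2628326 ]
tcp_rot [-1.57095294  0.001733    1.18712286]
force [-0.06891141  0.03893861 -0.24591718]
torque [ 0.04795441 -0.0267094  -0.02952079]
opening 0.08794218346027373
0.025
side mtx [[380.012, 0.0, 258.0316], [0.0, 380.012, 191.3196], [0.0, 0.0, 1.0]]
side extrinsics [[-0.9912, -0.1021, 0.0847, 0.4317], [-0.1323, 0.7063, -0.6955, 0.752], [0.0112, -0.7006, -0.7135, 0.8581], [0.0, 0.0, 0.0, 1.0]]
top mtx [[413.9271, 0.0, 256.7103], [0.0, 413.9271, 192.6921], [0.0, 0.0, 1.0]]
top extrinsics [[0.0195, -0.9924, 0.1217, 0.3754], [-0.9996, -0.022, -0.0198, 0.0641], [0.0224, -0.1212, -0.9924, 1.4476], [0.0, 0.0, 0.0, 1.0]]
wrist mtx [[297.3186, 0.0, 251.0289], [0.0, 297.3186, 187.508], [0.0, 0.0, 1.0]]
wrist hand_eye [[1.0, -0.0006, 0.0008, 0.0001], [-0.0009, -0.2558, 0.9667, -0.1207], [-0.0003, -0.9667, -0.2558, 0.0655], [0.0, 0.0, 0.0, 1.0]]
```

View pics/top0.png

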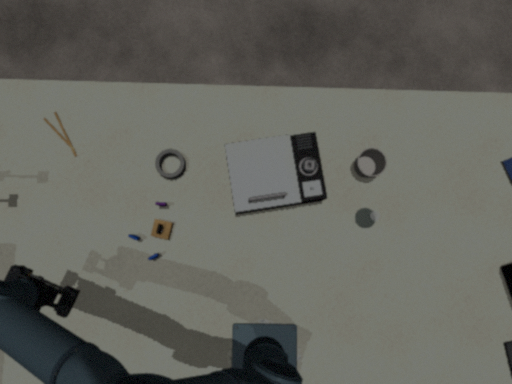

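View pics/side0.png

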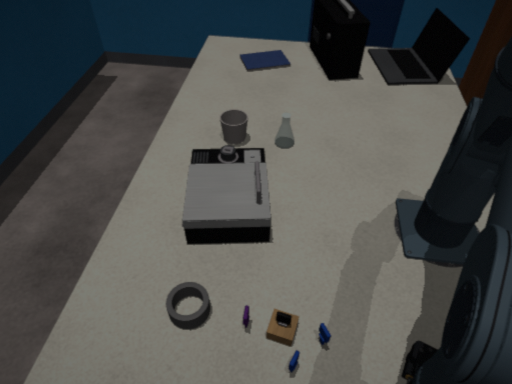

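View pics/wrist0.png

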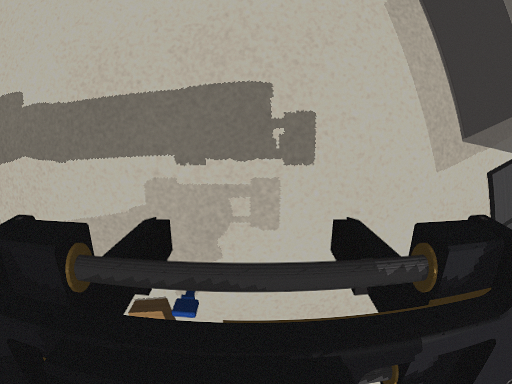

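The top view shows the wooden stand with a black key at (162,229). The lookalikes are blue at (135,238) and (155,256), and purple at (162,205). The chamber is at (275,173), the knob at (309,166), the tape at (171,164), the tub at (368,165) and the flask at (365,217). I'll crop in on the stand and the chamber and take coarse positions.

```bash
cat > h.py <<'E'
import numpy as np, cv2
from scipy.spatial.transform import Rotation as R
def Tt(s):
    T=np.eye(4); T[:3,:3]=R.from_euler('xyz',s["tcp_rot"]).as_matrix(); T[:3,3]=s["eef_pos"]; return T
def rays(im,uv,T=None):
    uv=np.atleast_2d(np.asarray(uv,float)); K=im["mtx"]
    a=(uv[:,0]-K[0,2])/K[0,0]; b=(uv[:,1]-K[1,2])/K[1,1]
    if "hand_eye" in im:
        r=np.hypot(a,b); k=np.where(r<1e-9,1,np.sin(r)/np.maximum(r,1e-9)); d=np.c_[a*k,b*k,np.cos(r)]; E=T@im["hand_eye"]
    else:
        d=np.c_[a,b,np.ones_like(a)]; E=im["extrinsics"]
    return E[:3,3], d@E[:3,:3].T
def onplane(im,uv,z,T=None):
    o,d=rays(im,uv,T); t=(z-o[2])/d[:,2]; return o+d*t[:,None]
def depthpt(im,uv,T=None):
    uv=np.atleast_2d(np.asarray(uv)); E=(T@im["hand_eye"]) if T is not None else im["extrinsics"]
    o,d=rays(im,uv,T); zc=im["z_map"][uv[:,1].astype(int),uv[:,0].astype(int)]
    dz=d@E[:3,2]; return o+d*(zc/dz)[:,None]
def proj(im,P,T=None):
    P=np.atleast_2d(P); E=(T@im["hand_eye"]) if T is not None else im["extrinsics"]
    c=(P-E[:3,3])@E[:3,:3]; K=im["mtx"]
    if T is not None:
        rr=np.hypot(c[:,0],c[:,1]); th=np.arctan2(rr,c[:,2]); f=th/np.maximum(rr,1e-9); a,b=c[:,0]*f,c[:,1]*f
    else: a,b=c[:,0]/c[:,2],c[:,1]/c[:,2]
    return np.c_[a*K[0,0]+K[0,2],b*K[1,1]+K[1,2]]
E
python3 - <<'E'
import numpy as np,cv2
from h import *
im=dict(np.load("pics/top0.npz")); im2=dict(np.load("pics/side0.npz"))
def crop(i,x,y,w,h,s): return cv2.resize(i["pixels"][y:y+h,x:x+w],(w*s,h*s),interpolation=cv2.INTER_CUBIC)
a=crop(im,215,120,120,100,5); b=crop(im,115,190,80,80,5)
c=crop(im2,225,290,120,90,5)
b=cv2.resize(b,(400,400)); c=cv2.resize(c,(400,300))
cv2.imwrite("pics/c1.png",a)
cv2.imwrite("pics/c2.png",np.hstack([b,np.pad(c,((0,100),(0,0),(0,0)))]))
for n,uv,z in [("stand",(162,229),.035),("knob",(309,165),.12),("flask",(365,217),.1),("tape",(171,164),.048),("tub",(368,165),.09),("hoodFL",(236,214),.105),("hoodFR",(297,206),.105),("hoodBL",(226,141),.105),("barL",(249,201),.15),("barR",(286,195),.15),("b1",(135,238),0.01),("b2",(155,256),0.01),("p",(162,205),0.01)]:
    print(n,onplane(im,uv,z).round(3)[0],depthpt(im,uv).round(3)[0])
E
```

```text
stand [0.418 0.354 0.035] [0.418 0.353 0.041]
knob [ 0.633 -0.132  0.12 ] [0.375 0.064 1.448]
flask [ 0.468 -0.319  0.1  ] [ 0.47  -0.327  0.073]
tape [0.639 0.331 0.048] [ 0.649  0.34  -0.001]
tub [ 0.644 -0.334  0.09 ] [ 0.66  -0.359  0.007]
hoodFL [0.469 0.103 0.105] [0.476 0.106 0.001]
hoodFR [ 0.499 -0.095  0.105] [ 0.509 -0.108  0.   ]
hoodBL [0.71  0.142 0.105] [ 0.738  0.149 -0.004]
barL [0.508 0.062 0.15 ] [0.51  0.062 0.122]
barR [ 0.529 -0.055  0.15 ] [ 0.534 -0.059  0.107]
b1 [0.386 0.45  0.01 ] [0.385 0.435 0.067]
b2 [0.326 0.379 0.01 ] [0.328 0.367 0.064]
p [0.501 0.363 0.01 ] [0.498 0.356 0.044]
```

View pics/c1.png

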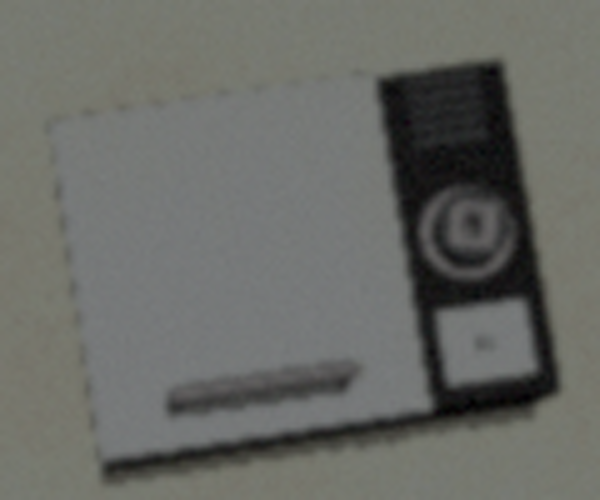

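View pics/c2.png

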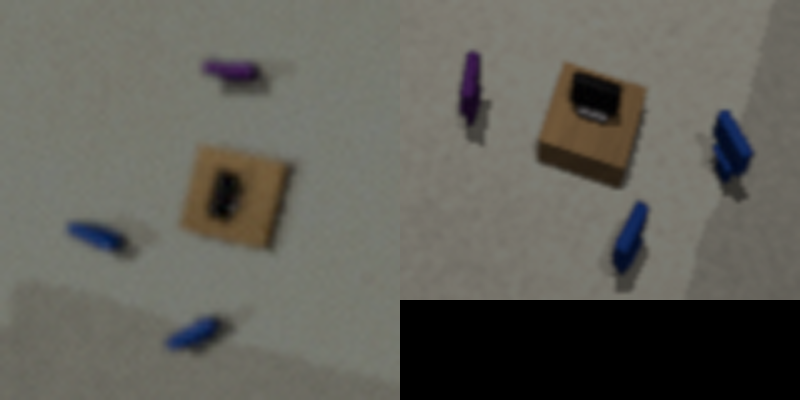

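The black key stands upright in the wooden block at top (162,229), confirmed in the crop at roughly (225,190). The blue and purple ones stand outside the block, so the black key is the one I want. The slot mouth shows dark on the knob. Next I'll move over the stand with the wrist camera.

```bash
python3 -m jog '[[[-0.026,0,-0.050,0],[-0.026,0,-0.050,0],[-0.026,0,-0.050,0],[-0.026,0,-0.050,0],[-0.026,0,-0.050,0],[-0.024,0,-0.052,0],[0,0,0,-6],[0,0,0,-6]]]' 0.06 20
python3 -m jog '[[[0,0,0,0],[0,0,0,0]]]'
python3 - <<'E'
from plant import env
from h import *
s=env.state(); im=env.get_image("wrist"); print(s["eef_pos"],s["tcp_rot"],s["force"])
np.savez("pics/w1.npz",T=Tt(s),**im); cv2.imwrite("pics/w1.png",im["pixels"])
E
```

```text
clock: 1.15
eef_pos: [0.4662, 0.3458, 0.2635]
tcp_rot: [-1.571, 0.001, 1.398]
force: [-0.0, 0.8, 0.3]
opening: 0.06
clock: 1.4
eef_pos: [0.4656, 0.3469, 0.2636]
tcp_rot: [-1.571, 0.0, 1.395]
force: [-0.2, -0.2, -0.7]
opening: 0.0596
[0.4656006  0.34688331 0.26360385] [-1.57064035e+00  1.69998319e-04  1.39474850e+00] [-0.17889805 -0.18793777 -0.71822259]
```

View pics/w1.png

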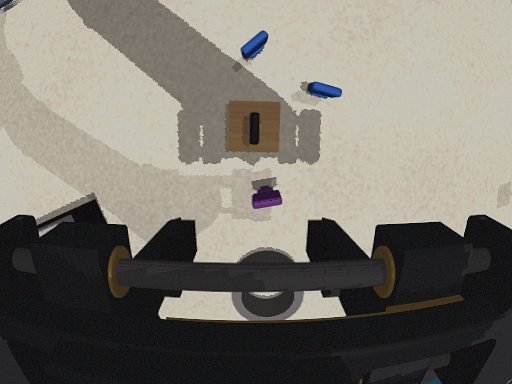

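The wrist view shows the stand centred at about (254,126) with the black bow at (254,128). The purple key is at (266,195) and the blue ones are at (255,45) and (323,90).

```bash
cat >> h.py <<'E'
def rect_on(im,mask,z,T=None):
    cs,_=cv2.findContours(mask,cv2.RETR_EXTERNAL,cv2.CHAIN_APPROX_NONE); c=max(cs,key=cv2.contourArea)[:,0,:]
    P=onplane(im,c,z,T)[:,:2]; r=cv2.minAreaRect((P*1000).astype(np.float32)); return r,c
E
python3 - <<'E'
from h import *
im=dict(np.load("pics/w1.npz")); T=im["T"]
px=im["pixels"]; hsv=cv2.cvtColor(px,cv2.COLOR_BGR2HSV)
print(hsv[110,240],hsv[128,254],px[128,254])
roi=np.zeros(px.shape[:2],np.uint8); roi[85:175,205:300]=255
br=cv2.inRange(hsv,(5,90,50),(25,255,255))&roi; br=cv2.morphologyEx(br,cv2.MORPH_CLOSE,np.ones((15,15)))
r,c=rect_on(im,br,.035,T); print("stand",r, c.min(0),c.max(0))
bl=cv2.inRange(px,(0,0,0),(45,45,45))&roi
bl[:105]=0;bl[152:]=0
r,c=rect_on(im,bl,.080,T); print("bow top",r,c.min(0),c.max(0))
ys,xs=np.nonzero(bl); P=depthpt(im,np.c_[xs,ys],T); print(np.percentile(P[:,2],[5,25,50,75,95]))
m=P[:,2]>.073; r=cv2.minAreaRect((P[m,:2]*1000).astype(np.float32)); print("bow depth",m.sum(),r)
v=cv2.resize(px[90:165,210:300],None,fx=6,fy=6,interpolation=cv2.INTER_CUBIC); cv2.imwrite("pics/c3.png",v)
ys,xs=np.nonzero(br); P=depthpt(im,np.c_[xs,ys],T); print("stand z",np.percentile(P[:,2],[5,25,50,75,95]))
E
```

```text
[ 17 130 106] [30 27 28] [25 28 28]
stand ((419.7459411621094, 358.60894775390625), (59.45787811279297, 59.594051361083984), 78.1026382446289) [228 101] [279 151]
bow top ((419.32391357421875, 358.5325927734375), (8.20103645324707, 30.85822868347168), 79.88036346435547) [250 113] [258 143]
[0.07717942 0.07852119 0.07923081 0.07996948 0.08075891]
bow depth 274 ((419.49053955078125, 358.5514221191406), (8.309162139892578, 31.156591415405273), 79.87364959716797)
stand z [0.0335515  0.03433967 0.03491579 0.03560182 0.07933578]
```

View pics/c3.png

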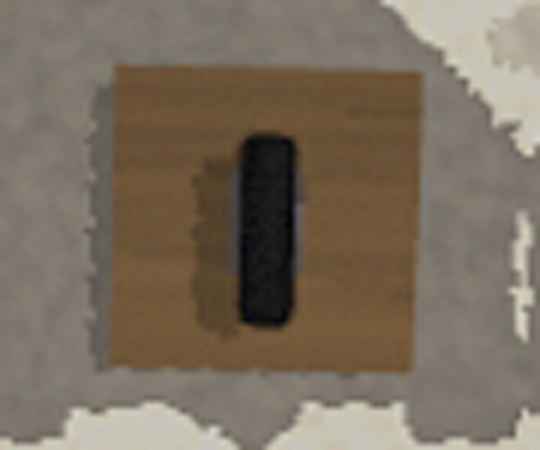

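```bash
python3 -m jog '[[[0.0034,0,0.0474,0.7],[0,0.05,0,0],[0,0.05,0,0],[0,0.04,0,0],[0,0,0,0],[0,0,0,0]]]' 0.06 20
python3 - <<'E'
from plant import env
from h import *
s=env.state(); im=env.get_image("wrist"); print(s["eef_pos"],s["tcp_rot"],s["force"])
np.savez("pics/w2.npz",T=Tt(s),**im); cv2.imwrite("pics/w2.png",im["pixels"])
E
```

```text
clock: 2.2
eef_pos: [0.4204, 0.3591, 0.1251]
tcp_rot: [-1.572, -0.001, 1.384]
force: [0.8, 0.3, 0.6]
opening: 0.0594
[0.42040395 0.35912359 0.12513372] [-1.57200837e+00 -1.47649178e-03  1.38383472e+00] [0.75322847 0.29076051 0.61384969]
```

View pics/w2.png

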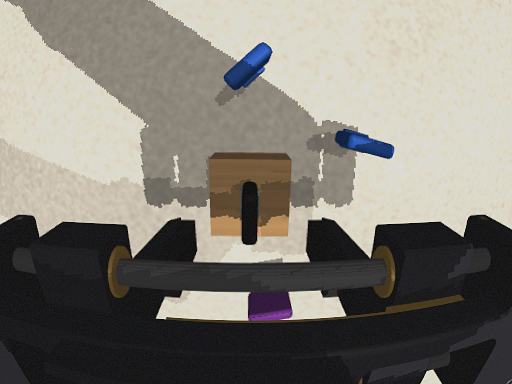

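The key bow sits at (250,212), midway between the fingers. Now descend and grip.

```bash
python3 -m jog '[[[-0.0007,0.025,0.0008,0],[0,0.025,0,0],[0,0,0,0],[0,0,0,0]]]' 
python3 -m jog '[[[0,0,0,0],[0,0,0,0],[0,0,0,0],[0,0,0,0],[0,0,0,0],[0,0,0,0]]]' 0 35
python3 - <<'E'
from plant import env
s=env.state(); print(s["eef_pos"],s["tcp_rot"],s["force"],s["torque"],s["opening"])
E
```

```text
clock: 2.75
eef_pos: [0.4197, 0.3587, 0.0754]
tcp_rot: [-1.572, -0.002, 1.384]
force: [-0.2, 0.2, 0.6]
opening: 0.0605
clock: 3.5
eef_pos: [0.4187, 0.3578, 0.0737]
tcp_rot: [-1.571, 0.0, 1.384]
force: [0.6, -0.9, 0.1]
opening: 0.0097
[0.41873662 0.35783136 0.07369369] [-1.57077530e+00  1.03054425e-04  1.38421731e+00] [ 0.64320034 -0.9023946   0.1207958 ] [ 0.01106964  0.0482961  -0.01355434] 0.009674328681987908
```

```bash
python3 -m jog '[[[0,-0.01,0,0],[0,-0.025,0,0],[0,-0.035,0,0],[0,-0.045,0,0],[0,-0.045,0,0],[0,-0.046,0,0],[-0.02,0,-0.016,0],[-0.0325,0,-0.026,0]]]'
python3 -m jog '[[[-0.04,0,-0.0325,0],[-0.04,0,-0.0325,0],[-0.04,0,-0.0325,0],[-0.04,0,-0.0325,0],[-0.04,0,-0.0325,0],[-0.04,0,-0.0325,0],[-0.04,0,-0.0325,0],[-0.04,0,-0.0325,0]]]'
python3 -m jog '[[[-0.035,0,-0.028,0],[-0.025,0,-0.020,0],[0,0,0,-6],[0,0,0,-5],[0,0,0,0],[0,0,0,0],[0,0,0,0]]]'
python3 - <<'E'
from plant import env
from h import *
s=env.state(); im=env.get_image("wrist"); print(s["eef_pos"],s["tcp_rot"],s["force"],s["opening"],s["q"])
np.savez("pics/w3.npz",T=Tt(s),**im); cv2.imwrite("pics/w3.png",im["pixels"])
E
```

```text
clock: 4.5
eef_pos: [0.45, 0.2992, 0.2811]
tcp_rot: [-1.572, -0.002, 1.387]
force: [1.0, -0.0, 0.2]
opening: 0.0099
clock: 5.5
eef_pos: [0.6468, -0.0656, 0.2804]
tcp_rot: [-1.571, -0.0, 1.384]
force: [1.4, 0.9, -0.6]
opening: 0.0095
clock: 6.38
eef_pos: [0.6824, -0.1319, 0.2799]
tcp_rot: [-1.571, 0.0, 1.576]
force: [0.6, -0.2, -0.9]
opening: 0.0099
[ 0.68241233 -0.13190271  0.27991444] [-1.57085786e+00  6.88789687e-05  1.57550916e+00] [ 0.60793206 -0.20839067 -0.94930789] 0.009936037829678383 [ 0.0264669   0.60529061  0.15798354  1.3936991  -0.09816116  1.15018301
  1.77242396]
```

View pics/w3.png

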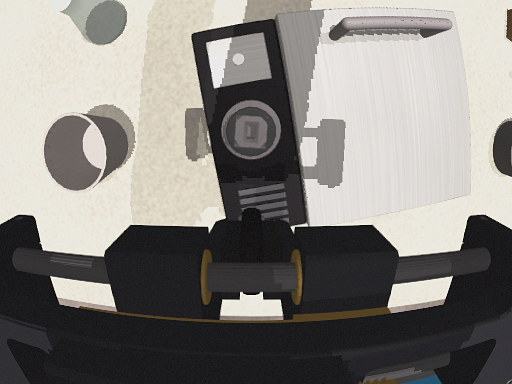

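The view shows the knob at about (251,130) with the slot in it, the hood bar along the top at (390,25), and the held key at (252,215).

```bash
python3 - <<'E'
from h import *
im=dict(np.load("pics/w3.npz")); T=im["T"]; px=im["pixels"]
v=cv2.resize(px[90:170,210:292],None,fx=7,fy=7,interpolation=cv2.INTER_CUBIC); cv2.imwrite("pics/c4.png",v)
v=cv2.resize(px[190:310,190:310],None,fx=5,fy=5,interpolation=cv2.INTER_CUBIC); v=np.clip(v.astype(float)*2,0,255).astype(np.uint8); cv2.imwrite("pics/c5.png",v)
E
```

```text
(no output)
```

View pics/c4.png

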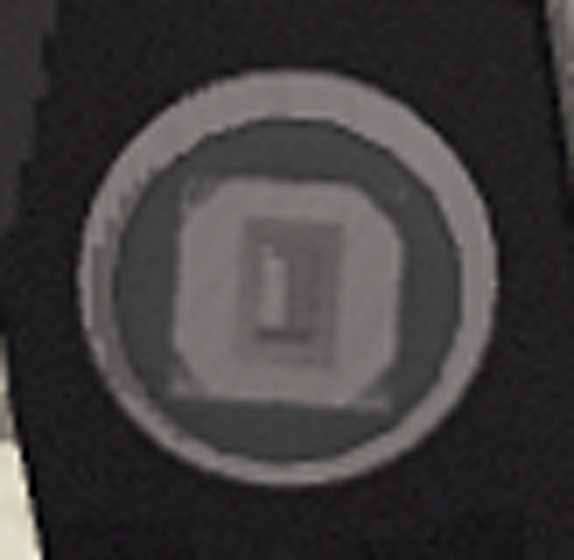

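View pics/c5.png

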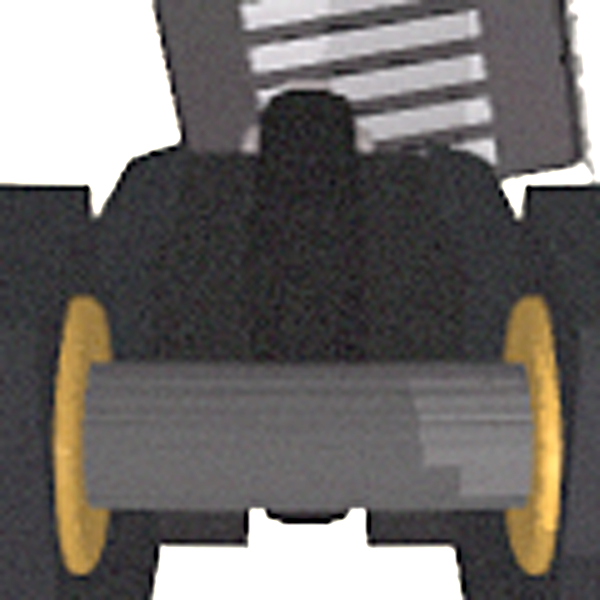

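```bash
python3 - <<'E'
from h import *
im=dict(np.load("pics/w3.npz")); T=im["T"]; px=im["pixels"]
g=cv2.cvtColor(px,cv2.COLOR_BGR2GRAY)
print(g[110:152:2,251]); print(g[131,222:284:2])
up=cv2.resize(g[90:170,210:292],None,fx=8,fy=8,interpolation=cv2.INTER_CUBIC); up=cv2.GaussianBlur(up,(0,0),4)
def pts(c): return c[:,0,:]/8.+np.array([210,90])-0.5+0.5/8
# plate
for name,lo,hi in [("plate",95,255)]:
    m=cv2.inRange(up,lo,hi)
    for name2,inv in (("bright",False),("dark",True)):
        mm=cv2.bitwise_not(m) if inv else m
        cs,_=cv2.findContours(mm,cv2.RETR_CCOMP,cv2.CHAIN_APPROX_NONE)
        for c in cs:
            a=cv2.contourArea(c)/64
            if 80<a<2500:
                P=onplane(im,pts(c),.12,T)[:,:2]*1000
                r=cv2.minAreaRect(P.astype(np.float32)); print(name2,round(a),np.round(r[0],1),np.round(r[1],1),round(r[2],1))
# knob outer circle: bright ring outer
m=cv2.inRange(up,50,255); cs,_=cv2.findContours(m,cv2.RETR_EXTERNAL,cv2.CHAIN_APPROX_NONE)
for c in cs:
    if cv2.contourArea(c)/64>1500:
        P=onplane(im,pts(c),.12,T)[:,:2]*1000; print("circ",cv2.minEnclosingCircle(P.astype(np.float32)),cv2.fitEllipse(P.astype(np.float32)))
print("hood dir from depth")
E
```

```text
[ 69  66  63 107 121 124  95  93  90  88  91  87  88  84  81 104 109 116
 119  68  63]
[123  90  49  60  63  64  68 121 117 115 121 102 100 119 110  90  89  94
 107 117 117 117 107  60  66  64  62 117 121 103  30]
bright 85 [ 659.7 -168.6] [ 5.9 27.5] 88.8
bright 910 [ 636.6 -132.2] [30. 30.] 86.2
bright 117 [ 635.7 -131.6] [16.5 11. ] 0.3
bright 630 [ 634.7 -131.9] [55.5 55.2] 25.7
dark 110 [ 635.7 -131.7] [16.3 10.8] 0.3
dark 924 [ 636.6 -132.2] [30.3 30.3] 86.2
dark 667 [ 634.7 -131.9] [55.7 55.4] 25.7
circ ((634.8333740234375, -132.1734619140625), 28.83812713623047) ((634.8892822265625, -132.1605987548828), (57.03481674194336, 57.236175537109375), 86.82008361816406)
hood dir from depth
```

```bash
python3 -m jog '[[[0,0.035,0,2.8],[0,0.035,0,0],[0,0,0,0],[0,0,0,0],[0,0,0,0]]]'
python3 - <<'E'
from plant import env
from h import *
s=env.state(); im=env.get_image("wrist"); print(s["eef_pos"],s["tcp_rot"],s["force"],s["opening"])
T=Tt(s)
np.savez("pics/w4.npz",T=T,**im); px=im["pixels"]
c=proj(im,[.636,-.132,.12],T)[0]; print(c)
x0,y0=int(c[0])-55,int(c[1])-55
cv2.imwrite("pics/c6.png",cv2.resize(px[y0:y0+110,x0:x0+110],None,fx=5,fy=5,interpolation=cv2.INTER_CUBIC)); print(x0,y0)
cv2.imwrite("pics/w4.png",px)
E
```

```text
clock: 7.05
eef_pos: [0.6835, -0.1323, 0.2118]
tcp_rot: [-1.574, 0.0, 1.527]
force: [0.5, 0.2, 0.4]
opening: 0.0095
[ 0.68353814 -0.13232914  0.21175962] [-1.57392022e+00  3.64249504e-04  1.52719157e+00] [0.47724002 0.15163442 0.41375593] 0.009531566209015182
[248.23914031 135.23648581]
193 80
```

View pics/c6.png

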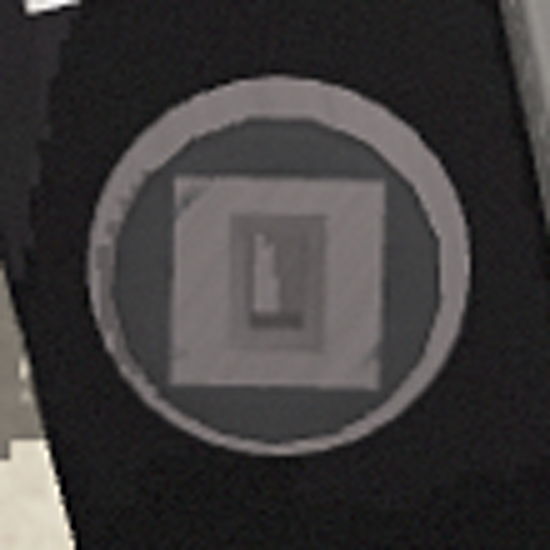

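View pics/w4.png

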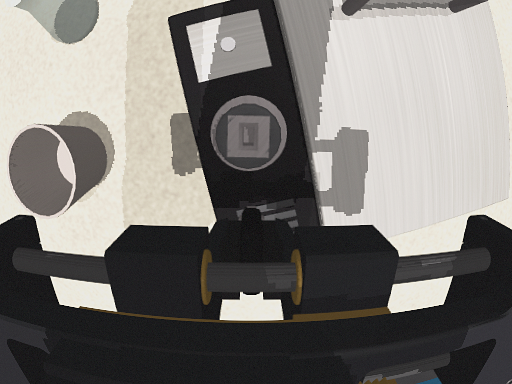

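The knob is sharp here: square plate corners in the crop at (173,178), (385,178), (380,388) and (170,385), with the slot centred at about (279,283).

```bash
python3 - <<'E'
from h import *
im=dict(np.load("pics/w4.npz")); T=im["T"]; px=im["pixels"]
f=lambda a:(np.array(a,float)+.5)/5-.5+np.array([193,80])
C=onplane(im,f([(173,178),(385,178),(380,388),(170,385)]),.12,T)[:,:2]
S=onplane(im,f([(230,213),(328,213),(325,352),(228,350)]),.12,T)[:,:2]
for c in (C,S):
    print(c.mean(0).round(4),[round(float(np.degrees(np.arctan2(*(c[a]-c[b])[::-1]))),1) for a,b in((0,1),(3,2),(3,0),(2,1))],np.linalg.norm(c-np.roll(c,1,0),axis=1).round(4))
g=cv2.cvtColor(px,cv2.COLOR_BGR2GRAY); up=cv2.GaussianBlur(cv2.resize(g[80:190,193:303],None,fx=8,fy=8,interpolation=cv2.INTER_CUBIC),(0,0),3)
m=cv2.inRange(up,92,255); cs,_=cv2.findContours(m,cv2.RETR_CCOMP,cv2.CHAIN_APPROX_NONE)
for c in cs:
    a=cv2.contourArea(c)/64
    if 80<a<6000:
        P=onplane(im,c[:,0,:]/8-.44+np.array([193,80]),.12,T)[:,:2]*1000; r=cv2.minAreaRect(P.astype(np.float32)); print(round(a),np.round(r[0],1),np.round(r[1],1),round(r[2],1))
# predicted foot of key
s=T; foot=T@np.array([0,0.0637,0,1]); print("foot",foot[:3], "yaw",np.degrees(np.arctan2(T[1,0],T[0,0])))
E
```

```text
[ 0.6366 -0.1322] [-92.6, -93.4, -4.0, -3.4] [0.0299 0.03   0.0303 0.0304]
[ 0.6366 -0.1321] [-92.6, -93.8, -3.7, -3.6] [0.0197 0.0139 0.02   0.014 ]
429 [ 653.8 -168.1] [11.4 41.8] 85.2
1719 [ 636.6 -132.2] [30.1 30.1] 86.1
139 [ 636.5 -132.1] [ 9.2 14.1] 87.5
999 [ 634.4 -131.9] [54.2 54.3] 82.3
112 [607.4 -94.6] [ 4.8 20.8] 88.0
foot [ 0.68373593 -0.132361    0.14805993] yaw 87.50163170850722
```

```bash
python3 -m jog '[[[0,0,0,1.1],[-0.0037,0,0.0474,0],[0,0,0,0],[0,0,0,0],[0,0,0,0],[0,0,0,0]]]'
python3 - <<'E'
from plant import env
s=env.state(); print(s["eef_pos"],s["tcp_rot"],s["force"],s["torque"],s["opening"])
E
```

```text
clock: 7.85
eef_pos: [0.6357, -0.1327, 0.2098]
tcp_rot: [-1.572, 0.0, 1.508]
force: [0.2, 0.2, -0.8]
opening: 0.0097
[ 0.63573789 -0.13265747  0.20982364] [-1.57156994e+00  5.33783745e-05  1.50843225e+00] [ 0.1922228   0.22984188 -0.83500946] [ 0.03427472  0.03567455 -0.04628474] 0.009662746540669051
```

```bash
python3 -m jog '[[[0,0.015,0,0],[0,0.008,0,0],[0,0.004,0,0],[0,0.004,0,0],[0,0.004,0,0],[0,0,0,0]]]'
python3 -m jog '[[[0,0.004,0,0],[0,0.004,0,0]]]'
python3 -c "
from plant import env
s=env.state(); print(s['eef_pos'],s['tcp_rot'],s['force'],s['torque'],s['opening'])"
```

```text
clock: 8.6
eef_pos: [0.635, -0.1328, 0.1746]
tcp_rot: [-1.571, 0.0, 1.508]
force: [0.8, -0.7, -0.1]
opening: 0.0095
clock: 8.85
eef_pos: [0.6349, -0.1327, 0.1666]
tcp_rot: [-1.571, -0.0, 1.508]
force: [0.2, -0.8, -0.8]
opening: 0.0094
[ 0.63492827 -0.13273927  0.16658946] [-1.57093005e+00 -1.89115116e-05  1.50820485e+00] [ 0.22323208 -0.76302875 -0.81598343] [ 0.03490781 -0.02352702 -0.05400381] 0.009404964089225145
```

The key is in without resistance (foot at about 0.103). I'll push it the rest of the way.

```bash
python3 -m jog '[[[0,0.004,0,0],[0,0.004,0,0],[0,0.002,0,0],[0,0.001,0,0],[0,0,0,0]]]'
python3 -m jog '[[[0,0.001,0,0],[0,0.0,0,0]]]'
python3 -c "
from plant import env
s=env.state(); print(s['eef_pos'],s['tcp_rot'],s['force'],s['torque'],s['opening'])"
```

```text
clock: 9.48
eef_pos: [0.6355, -0.1329, 0.1582]
tcp_rot: [-1.572, -0.0, 1.508]
force: [-6.7, 1.3, 17.0]
opening: 0.0098
clock: 9.72
eef_pos: [0.6358, -0.1329, 0.158]
tcp_rot: [-1.573, -0.0, 1.508]
force: [-7.1, 1.7, 22.3]
opening: 0.0098
[ 0.63581467 -0.13286958  0.15803709] [-1.57295170e+00 -4.31544261e-04  1.50801384e+00] [-7.12800563  1.68740001 22.26385703] [0.51197461 1.72117708 0.01602378] 0.009828743600044253
```

The key is seated against the bottom. I'll relax the push a little, then turn clockwise (+spin).

```bash
python3 -m jog '[[[0,-0.002,0,0],[0,0,0,7],[0,0,0,7],[0,0,0,7],[0,0,0,7],[0,0,0,7],[0,0,0,7],[0,0,0,7]]]'
python3 -m jog '[[[0,0,0,5],[0,0,0,5],[0,0,0,0]]]'
python3 -c "
from plant import env
s=env.state(); print(s['eef_pos'],s['tcp_rot'],s['force'],s['torque'],s['opening'],s['q'])"
```

```text
clock: 10.72
eef_pos: [0.6364, -0.1323, 0.1584]
tcp_rot: [-1.572, -0.003, 0.65]
force: [-0.5, 1.2, 9.2]
opening: 0.0093
clock: 11.1
eef_pos: [0.6364, -0.1322, 0.1584]
tcp_rot: [-1.572, -0.003, 0.478]
force: [-1.4, 1.8, 10.0]
opening: 0.0097
[ 0.63642621 -0.13224838  0.15840644] [-1.57191922 -0.00298069  0.47825644] [-1.43595015  1.79296334 10.0088169 ] [0.30388513 0.19858305 0.0244568 ] 0.009676885813869824 [-0.14179931  0.68771849  0.41047861  1.63705706 -0.33498508  0.88398583
  0.87729606]
```

```bash
python3 -m jog '[[[0,0,0,5],[0,0,0,4],[0,0,0,0]]]'
python3 -c "
from plant import env
s=env.state(); print(s['tcp_rot'],s['force'],s['torque'])"
python3 -m jog '[[[0,0,0,4],[0,0,0,0]]]'
python3 -c "
from plant import env
s=env.state(); print(s['tcp_rot'],s['force'],s['torque'])"
python3 -m jog '[[[0,0,0,4],[0,0,0,0]]]'
python3 -c "
from plant import env
s=env.state(); print(s['tcp_rot'],s['force'],s['torque'])"
```

```text
clock: 11.48
eef_pos: [0.6365, -0.1322, 0.1584]
tcp_rot: [-1.571, -0.003, 0.321]
force: [-0.2, 1.4, 9.9]
opening: 0.0101
[-1.57144898 -0.00327521  0.32137445] [-0.23866415  1.37745438  9.87878161] [0.3582963  0.13874285 0.02148824]
clock: 11.72
eef_pos: [0.6365, -0.1322, 0.1584]
tcp_rot: [-1.571, -0.003, 0.252]
force: [-0.6, 1.9, 9.7]
opening: 0.0096
[-1.57116595 -0.00339538  0.25161245] [-0.55630005  1.89153814  9.66331863] [ 0.4183759   0.21514409 -0.00214861]
clock: 11.98
eef_pos: [0.6365, -0.1323, 0.1584]
tcp_rot: [-1.571, -0.003, 0.182]
force: [0.5, 2.8, 8.9]
opening: 0.0097
[-1.57095679 -0.003478    0.18171309] [0.45772038 2.78896    8.86779176] [ 0.36686118  0.14713569 -0.00361223]
```

```bash
for i in 1; do python3 -m jog '[[[0,0,0,4],[0,0,0,0]]]'; done
python3 -c "
from plant import env
s=env.state(); print(s['tcp_rot'],s['force'],s['torque'])"
python3 -m jog '[[[0,0,0,4],[0,0,0,0]]]'
python3 -c "
from plant import env
s=env.state(); print(s['tcp_rot'],s['force'],s['torque'])"
python3 -m jog '[[[0,0,0,3],[0,0,0,0]]]'
python3 -c "
from plant import env
s=env.state(); print(s['tcp_rot'],s['force'],s['torque'])"
```

```text
clock: 12.22
eef_pos: [0.6366, -0.1323, 0.1584]
tcp_rot: [-1.571, -0.004, 0.112]
force: [-0.3, 1.6, 8.6]
opening: 0.0097
[-1.57078872 -0.0035271   0.11216648] [-0.28753514  1.60953301  8.61190102] [0.3541028  0.13285294 0.08319928]
clock: 12.48
eef_pos: [0.6367, -0.1324, 0.1584]
tcp_rot: [-1.571, -0.004, 0.043]
force: [-0.3, 0.7, 8.3]
opening: 0.0097
[-1.57098224 -0.00377958  0.04266229] [-0.26263884  0.70920737  8.27931932] [0.25492401 0.03635815 0.22194942]
clock: 12.72
eef_pos: [0.6367, -0.1324, 0.1584]
tcp_rot: [-1.571, -0.004, -0.009]
force: [-0.2, 2.2, 9.7]
opening: 0.0095
[-1.57088324 -0.00379888 -0.00897473] [-0.17331012  2.15264239  9.68383491] [ 0.16990984 -0.0230508   0.41471989]
```

Torque about z climbs well above the 0.04 Nm friction, so the stop is reached. One more nudge, then release and look.

```bash
python3 -m jog '[[[0,0,0,4],[0,0,0,0],[0,0,0,0]]]'
python3 -c "
from plant import env
s=env.state(); print(s['eef_pos'],s['tcp_rot'],s['force'],s['torque'])"
python3 -m jog '[[[0,0,0,0],[0,0,0,0],[0,0,0,0]]]' 0.03
python3 -c "
from plant import env
s=env.state(); print(s['eef_pos'],s['tcp_rot'],s['force'],s['torque'])"
```

```text
clock: 13.1
eef_pos: [0.6368, -0.1324, 0.1584]
tcp_rot: [-1.571, -0.004, -0.078]
force: [0.5, 1.2, 7.9]
opening: 0.0101
[ 0.63676725 -0.13237818  0.15840772] [-1.57069799 -0.003765   -0.07758378] [0.50237241 1.15141404 7.92073496] [ 0.17581511 -0.01044816  0.59385212]
clock: 13.48
eef_pos: [0.6346, -0.1328, 0.1563]
tcp_rot: [-1.571, 0.001, -0.08]
force: [-0.8, 0.2, 0.7]
opening: 0.0299
[ 0.63460156 -0.13279212  0.15634611] [-1.57079964e+00  7.28786706e-04 -8.02865342e-02] [-0.79881473  0.20009497  0.66555147] [ 0.00089934  0.08461826 -0.0055011 ]
```

```bash
python3 -m jog '[[[0,-0.02,0,0],[0,-0.03,0,0],[0,-0.04,0,0],[0,-0.04,-0.03,0],[0,0,-0.03,0],[0,0,0,0],[0,0,0,0]]]'
python3 - <<'E'
from plant import env
from h import *
s=env.state(); im=env.get_image("wrist"); print(s["eef_pos"],s["tcp_rot"],s["force"],s["opening"])
T=Tt(s); np.savez("pics/w5.npz",T=T,**im); cv2.imwrite("pics/w5.png",im["pixels"])
print(proj(im,[.6366,-.1322,.165],T))
E
```

```text
clock: 14.35
eef_pos: [0.6303, -0.1914, 0.2869]
tcp_rot: [-1.57, 0.0, -0.079]
force: [-0.1, -0.1, -0.6]
opening: 0.0297
[ 0.63027059 -0.19139171  0.28688105] [-1.56974959e+00  1.14495805e-04 -7.93955461e-02] [-0.07018726 -0.07863876 -0.62724264] 0.029708733525877665
[[253.0548111  118.37600616]]
```

View pics/w5.png

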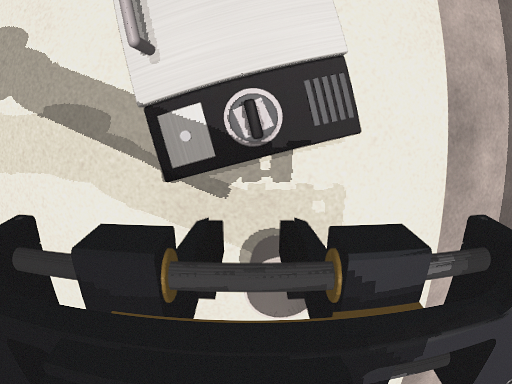

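```bash
python3 - <<'E'
from h import *
im=dict(np.load("pics/w5.npz")); T=im["T"]; px=im["pixels"]
cv2.imwrite("pics/c7.png",cv2.resize(px[80:160,210:300],None,fx=8,fy=8,interpolation=cv2.INTER_CUBIC))
# chamber column yaw from the depth of the top of column (z~.09) 
ys,xs=np.mgrid[60:185,120:370]; uv=np.c_[xs.ravel(),ys.ravel()]; P=depthpt(im,uv,T)
ok=(abs(P[:,2]-.165)<.004)&(np.hypot(P[:,0]-.6366,P[:,1]+.1322)<.03); print("bow",ok.sum(),P[ok].mean(0),P[ok][:,2].max(),cv2.minAreaRect((P[ok,:2]*1000).astype(np.float32)))
ok=abs(P[:,2]-.09)<.004; print("column",ok.sum(),cv2.minAreaRect((P[ok,:2]*1000).astype(np.float32)))
ys,xs=np.mgrid[0:110,100:370]; uv=np.c_[xs.ravel(),ys.ravel()]; P=depthpt(im,uv,T)
ok=(P[:,2]>.14)&(np.hypot(P[:,0]-.6366,P[:,1]+.1322)>.04); print("bar",ok.sum(),P[ok].min(0),P[ok].max(0))
E
```

```text
bow 444 [ 0.63663185 -0.13231114  0.16410913] 0.16607442546651463 ((636.5982055664062, -132.4208221435547), (9.332841873168945, 32.95549392700195), 9.465643882751465)
column 14922 ((636.6088256835938, -132.05233764648438), (230.13548278808594, 90.97235107421875), 9.94444465637207)
bar 656 [ 0.5222312  -0.05525454  0.14002984] [ 0.54177378 -0.00568229  0.15787161]
```

View pics/c7.png

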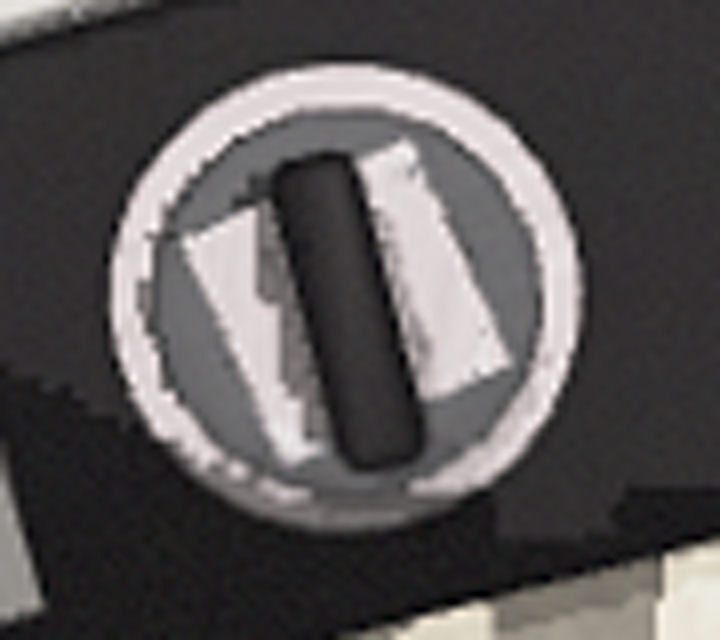

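```bash
python3 - <<'E'
from h import *
im=dict(np.load("pics/w5.npz")); T=im["T"]
f=lambda a:(np.array(a,float)+.5)/8-.5+np.array([210,80])
C=onplane(im,f([(183,240),(405,140),(512,362),(290,462)]),.12,T)[:,:2]
print(C.mean(0),[round(float(np.degrees(np.arctan2(*(C[a]-C[b])[::-1]))),1) for a,b in((1,0),(2,3),(0,3),(1,2))],np.linalg.norm(C-np.roll(C,1,0),axis=1))
E
```

```text
[ 0.63689111 -0.13210873] [19.8, 20.1, 110.7, 111.3] [0.02987257 0.02914674 0.0297581  0.02942648]
```

The plate now sits at about 20° in world and the chamber yaw is 9.9°, so the lock is at about 79.5–80°, which is at its stop. The bow top at 0.165 means the key is fully in. Next I'll look at the bar.

```bash
python3 -m jog '[[[0,0,0,-7.3],[0,0,0,-7.2],[-0.023,0,0.05,0],[-0.023,0,0.05,0],[-0.023,0,0.052,0],[0,0,0,0],[0,0,0,0]]]' 0.05
python3 - <<'E'
from plant import env
from h import *
s=env.state(); im=env.get_image("wrist"); print(s["eef_pos"],s["tcp_rot"],s["force"],s["opening"])
T=Tt(s); np.savez("pics/w6.npz",T=T,**im); cv2.imwrite("pics/w6.png",im["pixels"])
ys,xs=np.mgrid[0:215,100:400]; P=depthpt(im,np.c_[xs.ravel(),ys.ravel()],T); uv=np.c_[xs.ravel(),ys.ravel()]
ok=(P[:,2]>.145)&(P[:,2]<.17)&(np.hypot(P[:,0]-.6366,P[:,1]+.1322)>.04)
print(ok.sum(),uv[ok].min(0),uv[ok].max(0),P[ok].max(0))
print(cv2.minAreaRect((P[ok,:2]*1000).astype(np.float32)))
print("exp",proj(im,[.5261,.0059,.15],T))
E
```

```text
clock: 15.28
eef_pos: [0.5364, -0.0541, 0.287]
tcp_rot: [-1.571, -0.001, 0.175]
force: [-0.3, -0.4, -1.0]
opening: 0.0503
[ 0.53638614 -0.05413539  0.28695471] [-1.57099165e+00 -5.52546382e-04  1.74606100e-01] [-0.2537523  -0.38916363 -0.96240418] 0.050251708229825894
1846 [244  47] [258 185] [0.54163703 0.06554845 0.15776553]
((525.8417358398438, 5.705173492431641), (11.6633882522583, 121.15776062011719), 10.627863883972168)
exp [[251.19747853 116.13453807]]
```

View pics/w6.png

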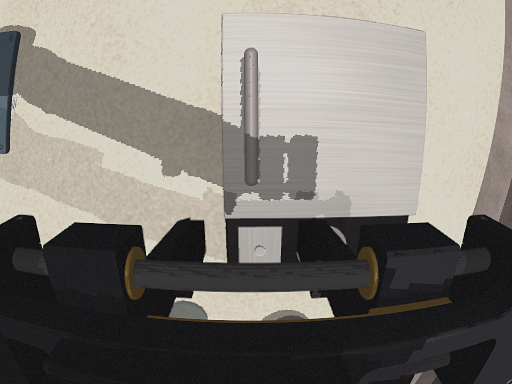

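The bar runs vertically at column 251, rows 47–185. Its middle is at (0.526,0.006) with the axis at about 0.15, which agrees with the chamber geometry. Now move over it, descend and grip.

```bash
python3 -m jog '[[[0,0,0.030,0],[0,0,0.0307,0],[0,0.045,0,0],[0,0.045,0,0],[0,0.025,0,0],[0,0.017,0,0],[0,0,0,0],[0,0,0,0]]]'
python3 -m jog '[[[0,0,0,0],[0,0,0,0],[0,0,0,0],[0,0,0,0],[0,0,0,0]]]' 0 25
python3 -c "
from plant import env
s=env.state(); print(s['eef_pos'],s['tcp_rot'],s['force'],s['torque'],s['opening'])"
```

```text
clock: 16.32
eef_pos: [0.5265, 0.0047, 0.1556]
tcp_rot: [-1.571, -0.002, 0.172]
force: [1.1, 0.4, 0.8]
opening: 0.0498
clock: 16.95
eef_pos: [0.5258, 0.0052, 0.1549]
tcp_rot: [-1.571, -0.001, 0.173]
force: [1.3, 0.6, 1.3]
opening: 0.0106
[0.52578325 0.0051776  0.15485763] [-1.57083429e+00 -5.30468926e-04  1.73184006e-01] [1.27113635 0.64036768 1.28420155] [-0.01063453 -0.08713064  0.0181852 ] 0.010556763818311263
```

```bash
python3 - <<'E'
import numpy as np
a=np.radians(21.8+np.array([0,2,5,8,12,16,20,24,28,32,36,40,44,47,49,50])); R=.2154
x=-R*np.cos(a)*1e3; z=R*np.sin(a)*1e3
for i in range(1,len(a)): print(round(x[i]-x[i-1],1),round(-(z[i]-z[i-1]),1))
E
```

```text
2.9 -6.9
4.8 -10.2
5.3 -9.9
7.9 -12.8
8.8 -12.2
9.6 -11.6
10.4 -10.9
11.1 -10.1
11.8 -9.3
12.4 -8.5
13.0 -7.6
13.5 -6.6
10.4 -4.4
7.1 -2.6
3.6 -1.2
```

```bash
python3 -m jog '[[[0.0029,-0.0069,0,0],[0.0048,-0.0102,0,0],[0.0053,-0.0099,0,0],[0,0,0,0]]]'
python3 -c "
from plant import env
s=env.state(); print(s['force'],s['torque'],s['opening'])"
python3 -m jog '[[[0.0079,-0.0128,0,0],[0.0088,-0.0122,0,0],[0.0096,-0.0116,0,0],[0,0,0,0]]]'
python3 -c "
from plant import env
s=env.state(); print(s['force'],s['torque'],s['opening'])"
```

```text
clock: 17.45
eef_pos: [0.5393, 0.0076, 0.1826]
tcp_rot: [-1.571, -0.002, 0.173]
force: [4.7, -0.7, -7.2]
opening: 0.0102
[ 4.70013082 -0.72644867 -7.16910777] [ 0.08793124 -0.82386112  0.00518751] 0.010181398382964014
clock: 17.95
eef_pos: [0.5662, 0.0124, 0.2186]
tcp_rot: [-1.572, -0.004, 0.174]
force: [10.7, 1.1, -14.2]
opening: 0.0095
[ 10.71259954   1.08231672 -14.19759632] [ 0.12503966 -1.81454251  0.05656544] 0.009538686736507148
```

```bash
python3 - <<'E'
from plant import env
from h import *
s=env.state(); im=env.get_image("side"); np.savez("pics/s7.npz",**im); cv2.imwrite("pics/s7.png",cv2.resize(im["pixels"][120:260,160:300],None,fx=5,fy=5,interpolation=cv2.INTER_CUBIC)[:600])
im=env.get_image("wrist"); T=Tt(s); np.savez("pics/w7.npz",T=T,**im); cv2.imwrite("pics/w7.png",im["pixels"])
E
```

```text
(no output)
```

View pics/s7.png

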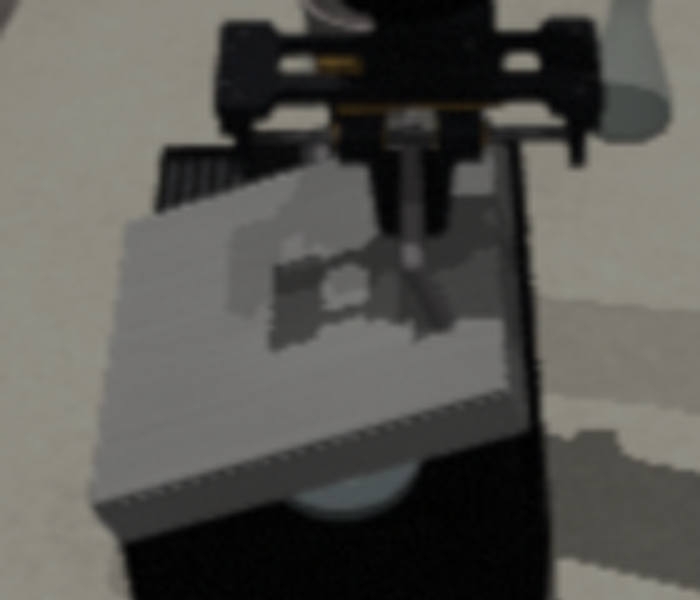

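View pics/w7.png

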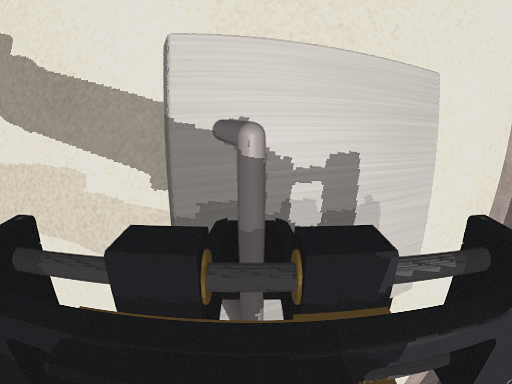

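The hood is rising (sample visible under it in the side view), with the bar held between the pads at wrist (251,200). I'll measure the angle and the bar's position in the grip.

```bash
cat >> h.py <<'E'
HINGE=np.array([0.7231,0.0405,0.070]); PSI=np.radians(9.94)
CX=np.array([np.cos(PSI),np.sin(PSI),0]); CY=np.array([-np.sin(PSI),np.cos(PSI),0])
def hood(im,T):
    ys,xs=np.mgrid[30:215:2,150:450:2]; uv=np.c_[xs.ravel(),ys.ravel()]; P=depthpt(im,uv,T)
    g=im["pixels"][uv[:,1],uv[:,0]].min(1)
    d=P-HINGE; x=d@CX; y=d@CY; z=d[:,2]
    out=[]
    ok=(x>-235)&(abs(y)<.1)&(x<-.01)&(z>.02)
    x,y,z=x[ok],y[ok],z[ok]
    # RANSAC line z=a*x+b
    rng=np.random.default_rng(0); best=None
    for _ in range(300):
        i,j=rng.choice(len(x),2,False)
        if abs(x[i]-x[j])<.05: continue
        a=(z[i]-z[j])/(x[i]-x[j]); b=z[i]-a*x[i]; e=abs(z-a*x-b)/np.hypot(1,a)
        n=(e<.003).sum()
        if best is None or n>best[0]: best=(n,e<.003)
    m=best[1]; a,b=np.polyfit(x[m],z[m],1)
    th=np.degrees(np.arctan(-a)); off=b*np.cos(np.arctan(a))
    # bar: points 30-60mm above the hood plane
    h=(z-a*x-b)/np.hypot(1,a); bm=(h>.043)&(h<.055)&(abs(y)<.07)
    return th,off*1000,m.sum(),x[bm].mean()*1000,z[bm].max()*1000,bm.sum()
E
python3 - <<'E'
from h import *
im=dict(np.load("pics/w7.npz")); T=im["T"]; print(hood(im,T))
p=(T@np.array([0,.006,0,1]))[:3]-HINGE; print("grasp pt",p@CX,p@CY,p[2]); 
im=dict(np.load("pics/w6.npz")); T=im["T"]; print(hood(im,T))
th=np.radians(20); print(-.2*np.cos(th)+.08*np.sin(th),.2*np.sin(th)+.08*np.cos(th))
E
```

```text
(np.float64(20.417988498274678), np.float64(35.41277182401865), np.int64(9121), np.float64(-159.5195389223756), np.float64(152.7320841074943), np.int64(634))
grasp pt -0.15940747713760478 -0.0006417065221124771 0.14262352642192797
(np.float64(-0.0473718925889032), np.float64(34.91841348833351), np.int64(8282), np.float64(-200.43139828746467), np.float64(87.76553162994813), np.int64(448))
-0.1605769126911282 0.1435794383280064
```

Measured angle 20.4°, as planned. There's a mild radial pull of about 17 N, which I'll trim as I go on.

```bash
python3 -m jog '[[[0.0011,0.0010,0,0],[0.0106,-0.0106,0,0],[0.0113,-0.0099,0,0],[0.0120,-0.0090,0,0],[0,0,0,0]]]'
python3 -c "
from plant import env
s=env.state(); print(s['force'],s['torque'],s['opening'])"
```

```text
clock: 18.68
eef_pos: [0.5997, 0.0183, 0.2474]
tcp_rot: [-1.571, -0.001, 0.174]
force: [3.1, 0.1, -8.9]
opening: 0.0091
[ 3.12682019  0.14035791 -8.87167558] [ 0.07222586 -0.33988436  0.00320229] 0.009144566454908434
```

```bash
cat > chk.py <<'E'
from plant import env
from h import *
import sys
s=env.state(); im=env.get_image("wrist"); T=Tt(s); np.savez(f"pics/{sys.argv[1]}.npz",T=T,**im); cv2.imwrite(f"pics/{sys.argv[1]}.png",im["pixels"])
r=hood(im,T); th=np.radians(r[0]); print(np.round(np.array(r,float),2))
p=(T@np.array([0,.006,0,1]))[:3]-HINGE; print("grasp pt",(np.array([p@CX,p@CY,p[2]])*1000).round(1),"bar axis",np.round([-200*np.cos(th)+80*np.sin(th),200*np.sin(th)+80*np.cos(th)],1),"force",s["force"].round(1),s["opening"])
E
python3 chk.py w8
```

```text
[  32.66   34.66 8092.   -125.54  182.8   640.  ]
grasp pt [-125.4   -0.5  171.4] bar axis [-125.2  175.3] force [ 3.1  0.1 -8.9] 0.009144566454908434
```

View pics/w8.png

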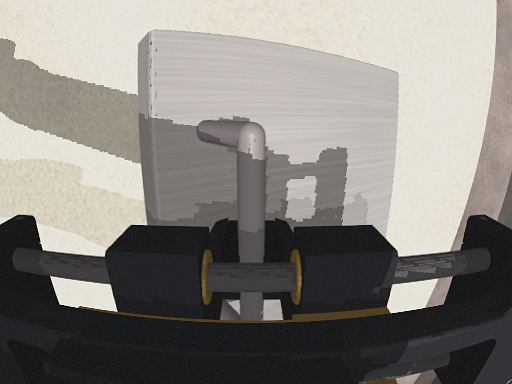

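The bar is still well inside the pads, about 4 mm above the grasp point, and the hood is at 32.7°. Continuing.

```bash
python3 -m jog '[[[0.0125,-0.0080,0,0],[0.0131,-0.0071,0,0],[0.0136,-0.0062,0,0],[0,0,0,0]]]'
python3 chk.py w9
```

```text
clock: 19.23
eef_pos: [0.6369, 0.025, 0.2679]
tcp_rot: [-1.57, 0.002, 0.173]
force: [0.5, 1.8, -6.4]
opening: 0.0089
[  44.31   34.51 6499.    -87.52  203.98  624.  ]
grasp pt [-87.6  -0.4 191.9] bar axis [-87.2 196.9] force [ 0.5  1.8 -6.4] 0.008948197922774551
```

```bash
python3 -m jog '[[[0.0103,-0.0042,0,0],[0.0096,-0.0034,0,0],[0,0,0,0],[0,0,0,0]]]'
python3 chk.py w10
```

```text
clock: 19.77
eef_pos: [0.6567, 0.0285, 0.2751]
tcp_rot: [-1.57, 0.001, 0.173]
force: [1.7, 3.7, -14.0]
opening: 0.0086
[  50.06   34.39 5633.    -67.27  212.07  603.  ]
grasp pt [-67.5  -0.4 199.1] bar axis [-67.1 204.7] force [  1.7   3.7 -14. ] 0.008635025449234113
```

Measured 50.1°. I'll check that it holds, and that the key and bystanders are still right.

```bash
python3 -m jog '[[[0,0.0003,0,0],[0,0,0,0],[0,0,0,0],[0,0,0,0],[0,0,0,0],[0,0,0,0],[0,0,0,0],[0,0,0,0]]]'
python3 chk.py w11
python3 - <<'E'
from plant import env
from h import *
im=env.get_image("side"); cv2.imwrite("pics/s8.png",im["pixels"])
t=env.get_image("top"); t0=dict(np.load("pics/top0.npz")); d=cv2.absdiff(t["pixels"],t0["pixels"]).max(2)
for n,(x,y) in dict(flask=(365,217),tape=(171,164),tub=(368,165),stand=(162,229)).items(): print(n,d[y-15:y+15,x-15:x+15].mean())
cv2.imwrite("pics/t8.png",cv2.resize(t["pixels"][120:260,120:400],None,fx=2.8,fy=2.8,interpolation=cv2.INTER_CUBIC))
E
```

```text
clock: 20.82
eef_pos: [0.6568, 0.0285, 0.2752]
tcp_rot: [-1.57, 0.0, 0.173]
force: [1.2, 5.1, -15.5]
opening: 0.0094
[  50.09   34.43 5627.    -67.12  212.19  605.  ]
grasp pt [-67.3  -0.4 199.2] bar axis [-66.9 204.7] force [  1.2   5.1 -15.5] 0.00935625684518512
flask 12.607777777777779
tape 11.806666666666667
tub 11.06
stand 18.476666666666667
```

View pics/s8.png

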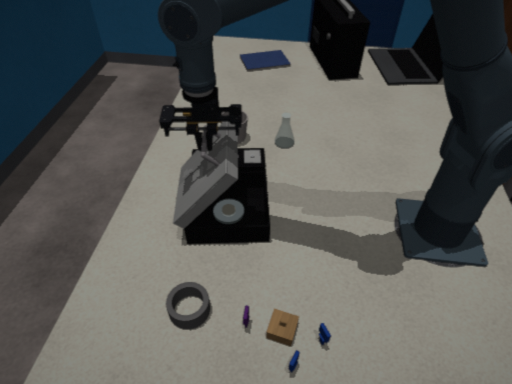

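View pics/t8.png

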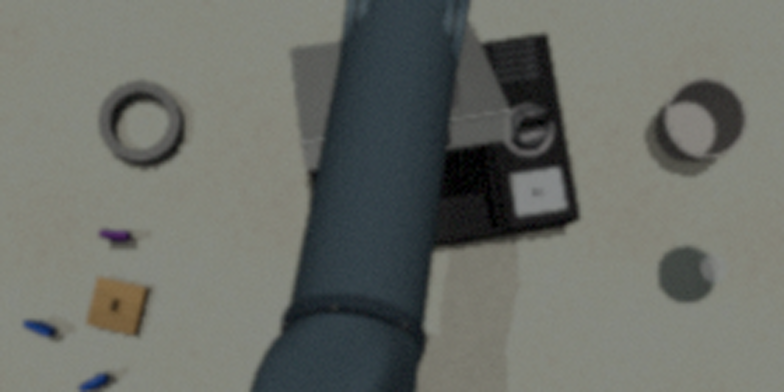

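The hood holds steady at 50.1°. The top view shows the key still in the switch at about (530,128), and the tape, tub and flask are at their original places. Handing in.

```bash
python3 -c "
from plant import env
print(env.job_done()); s=env.state(); print(s['clock'],s['eef_pos'],s['force'])"
```

```text
the job is handed in; nothing more can be done
None
the job is handed in; nothing more can be done
```

The lamp switch is turned off and the hood is being held open at 50°; I handed the job in at about 21 s.

- **Key:** I took the black key from the wooden stand and pushed it into the switch until it bottomed out. Its top reads 0.165 m, which is where it should be when fully in. I then turned it clockwise until the torque climbed to about 0.6 Nm, released it and left it there. The camera put the switch at about 79.5°, against the 80.2° stop, within measuring error.
- **Hood:** With the key already turned, I lifted the hood by its bar. Over the last second before hand-in it read 50.06° and then 50.09°. The wrist force was about 16 N, and the grip is still on.
- **Bystanders:** The flask, the tape roll and the tub look unmoved in the last top view. My image-difference check on them was inconclusive, because the lighting and shadows changed, so I judged that by eye.
- **Bar in the grip:** The bar crept about 5 mm deeper into the grip during the lift. It was steady at the end.

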